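# Find the tight spot of the pail-locating slide, back off and clamp

### The arm

A 7-joint arm with a two-finger parallel gripper is mounted at the origin on the work surface. World frame = base frame: x ahead of the robot, y to its left, z up, the work surface at z = 0. Lengths are in m, angles in rad, forces in N, time in s.
With the tool pointing down it reaches from about 0.425 to 1.025 m from the base axis. Payload 9.4 kg.
Tool frame: the origin (TCP) lies on the mounting face of the last link; the fingertips stand 173 mm ahead of it and the grasp point (between the pads) lies 155 mm ahead of it; z points along the fingers, y is the direction in which the jaws open and shut (so a half turn about z gives the same grasp; the last joint's range is limited). The gripper opens to 85 mm and grips with 20 to 120 N. Pads are 22 mm wide; open, the fingers measure 114 mm over their backs; the gripper's body (76 mm by 85 mm) begins 54 mm behind the grasp point. The pads swing forward as they close: fully open they stand 13 mm farther back than shut.
Start: joints at [-1.291, 0.599, -0.003, 1.599, 0.002, 0.943, -0.08], TCP at [0.253, 0.679, 0.405] pointing down, gripper open.
Joint ranges: [-2.57, 2.57], [-0.35, 1.97], [-1.29, 1.29], [0.11, 2.56], [-1.05, 4.19], [0.11, 1.86], [-2.63, 2.63]. Speed limits (rad/s): [2.22, 2.22, 3.01, 3.01, 3.14, 3.14, 3.14].

### API

Orientations are given as a 3x3 rotation matrix whose columns are the frame's x, y, z axes.
In Python, from workcell import status, camera, camera_model, close_job, spotter gives the robot as it stands. The module is installed in compiled form; this text tells all that it offers.
- The arm moves only by the tool servo_tool, never from a script. Its argument "plan" is a list of rows, each an object of numbers: "tx", "ty", "tz": the shift along the tool's x, y, z in units of 400 mm (1.0 is 400 mm); "ax", "ay", "az": the turn, a rotation vector about the tool's x, y, z in units of 180 degrees (1.0 is 180 degrees); "grip": the finger opening in mm, from 0 to 85.4. A call has 1 to 12 rows; each row is the pose to reach, as a shift and turn from the pose commanded when the call began, along the tool's axes at that moment, turning the shorter way round; what a row does not reach only later rows make up. A row lasts 1/8 s, in which the tool goes at most 62.5 mm and 10.7 degrees, less where a joint would pass 70% of its speed; a pose out of reach is approached as far as the arm can. A call with a number of a shift or a turn outside -1 to 1 is refused whole. A call with a gripper value outside its range is refused whole. The fingers move at their own pace and stop on an object; "newtons" is the grip in N (left out, the last holds). Time passes only in rows, so rows that repeat a pose let the fingers close. It gives the time, the measured TCP pose, the force and the opening at its end, in the units of the state.
- status.get_state(): the state, without advancing time (a new reading comes with each control period).
- camera(name): name is "scene" or "side" or "wrist"; returns the picture (420x560x3 uint8, red, green, blue); there is no depth.
- camera_model(name): a dict with "intrinsics" (3x3 intrinsics, pixels), "world_from_camera" (4x4, takes a point from camera to world coordinates). Camera axes: x right, y down, z forward; pixel columns grow to the right and rows downward; lengths in m; the calibration is good to about 2 mm. A picture is of the moment at which its call begins: read the wrist's pose just before it. camera_model takes no time and is no camera call; for the wrist camera it gives the pose at the moment of the call.
- close_job(): hands the job in, once; it reports no verdict.
Trained networks look in the newest picture that a camera, given by its name, has taken for a name from the list of things; names that differ only in an ending like _2 or _b are one class to them, and where a whole thing is asked for, a point or a joint stands for the part that bears it (a point fixed in the world has none). Each returns a list of dicts, best first, with "score" (0 to 1); they miss things now and then, are a little off and sometimes report something else, mostly with a low value. They report only what shows in the picture. A call takes as long as a camera call.
- spotter.look_for(camera, thing): "box" ([left, top, right, bottom] in pixels, round what is visible of it).
The state is a dict: "time_s": time; "qpos": joint angles; "qvel": joint speeds; "joint_efforts": joint torques, N m; "position": TCP position; "tool_rot": TCP orientation; "ft_force": force on the tool from outside, world axes, zero at the start; "ft_torque": the same for the moment, N m; "opening": opening from 0.0 (shut) to 1.0 (fully open).
Only numpy, scipy, OpenCV 4.12 (cv2) and the standard library are available. Lean on these libraries where they do the work, as an engineer would, in place of code of your own. Each camera call takes 0.05 s, during which the arm holds its last target.

### The job

The carriage of the pail-locating slide (orange post, white V-blocks) binds somewhere along its rail. Ease it by the post away from its parked end, towards the lid, until you feel it start to bind, without forcing it into the tight spot; then draw it back about 15 mm from there so that it runs free, and throw the red clamp lever on the carriage fully over to the other side. Leave it there and let go, without disturbing the lid, the tin and the screwdriver lying on the base plate.

Things in the scene. Friction and masses are not known exactly. Their poses are not given: they have to be found in the camera images.
- track: dark steel base plate of the slide, 180 x 640 x 12 mm, fixed to the table; origin on its underside at the middle of the rail (the plate reaches from y = -260 to +380 mm). Its y axis is the direction of the rail and points from the parked end to the lid. Steel rail 30 mm wide and 420 mm long, up to 30 mm above the table; black end blocks at y = -222 and +222 mm, 42 mm high.
- gib: aluminium gib strip beside the rail on its +x side, 26 x 420 x 32 mm, fixed to the base plate, top 44 mm above the table; its origin is the centre of its underside. The tight spot is inside this strip, cannot be seen, and may be anywhere from 70 to 150 mm of carriage travel from the parked stop.
- carriage: blue-painted carriage plate 72 x 160 x 20 mm on the rail; origin on the rail's centre line, at the middle of the plate's length, on its underside, 31 mm above the table. Axes parallel to the track's. It slides only along y, from y = -110 mm (parked stop) to +90 mm in the track frame; starts 0 to 40 mm from the parked stop and stays where it is left. White V-blocks, 34 mm tall, stand 60 to 96 mm to +y of the origin.
- grip (a point): centre of the top of the orange square post on the carriage, the handle: 24 x 24 mm, standing 45 mm above the carriage plate, sides parallel to the track's axes, top 96 mm above the table, 15 mm to +y of the carriage's origin. Sliding the carriage takes a steady 2.5 to 3.5 N; at the tight spot the push climbs by about 1.7 to 2.6 N per mm, and more than about 15 N on top of the steady drag is forcing it. It does not spring back by itself.
- clamp (a joint): angle of the red clamp lever: 0 as it starts, leaning 0.5 rad to the track's -x side; 1.0 thrown fully over, leaning 0.5 rad to +x. It turns about an axis along the track's y, 55 mm to -y of the carriage's origin and 73 mm above the table, takes about 1 N at its ball, and stays where it is left. Its grey housing is 70 x 50 x 25 mm on the carriage plate.
- clamp_tip (a point): centre of the red ball (26 mm across) on the clamp lever's 10 mm rod, 60 mm from the lever's axis; about 126 mm above the table at both ends of its swing, 133 mm half way.
- lid: white pail lid, disc 128 mm across and 12 mm thick, lying on the base plate in the ring at the far (+y) end of the track; leave it alone
- tin: small steel tin, 34 mm across, 28 mm tall, on the base plate's near edge; leave it alone
- driver: small green-handled screwdriver 150 mm long lying on the base plate's near edge; leave it alone

How it is judged:
By the outcome, as a careful person would: the job done as asked, in the order asked, and still so for the second after the job is handed in, with the robot touching nothing.
It also fails if it takes over 53 s, if anything falls off the work surface, if the arm or the gripper's body presses on something with over 40 N, if the wrist force passes 120 N, or if a joint passes its speed limit or range.

## Working session

There is one attempt and no reset: what is moved stays moved. The work goes in short steps, Python scripts to look and compute and a tool call to move; the robot and the scene stay as the last step left them, time stands still between calls to the robot, and variables do not carry over. Pictures are saved under pics/ and viewed, and the job is handed in when it is done.

Besides the shell and the picture viewer there is one more tool, called after "Emit:" as name([rows], argument=value, ...), one row to a line, values as JSON. servo_tool: Moves the arm, as the interface text tells. Shifts and turns lie within -1 to 1; 1 stands for 400 mm of shift or 180 degrees of turn. Its arguments: {"type":"object","properties":{"plan":{"type":"array","items":{"type":"object","properties":{"tx":{"type":"number"},"ty":{"type":"number"},"tz":{"type":"number"},"ax":{"type":"number"},"ay":{"type":"number"},"az":{"type":"number"},"grip":{"type":"number"}}}},"newtons":{"type":"number"}},"required":["plan"]}

```bash
mkdir -p pics; python3 - <<'E'
from workcell import status,camera,camera_model,spotter
import cv2,numpy as np
s=status.get_state();print({k:np.round(v,3).tolist() for k,v in s.items()})
for c in ["scene","side","wrist"]:
    im=camera(c);cv2.imwrite(f"pics/{c}0.png",im[:,:,::-1])
    m=camera_model(c);print(c,np.round(m["intrinsics"],1).tolist(),np.round(m["world_from_camera"],3).tolist())
E
```

```text
{'time_s': 0.0, 'qpos': [-1.291, 0.6, -0.002, 1.6, 0.002, 0.943, -0.08], 'qvel': [0.0, 0.001, 0.001, 0.003, 0.0, 0.001, -0.0], 'joint_efforts': [0.0, -77.645, 1.565, -25.802, 0.012, 0.009, -0.0], 'position': [0.253, 0.679, 0.404], 'tool_rot': [[-0.937, 0.349, -0.0], [0.349, 0.937, -0.002], [-0.0, -0.002, -1.0]], 'ft_force': [-0.69, -1.142, 0.209], 'ft_torque': [0.015, 0.005, 0.007], 'opening': 0.999}
scene [[401.6, 0.0, 285.4], [0.0, 401.6, 207.9], [0.0, 0.0, 1.0]] [[-0.745, 0.451, -0.491, 0.938], [0.666, 0.491, -0.561, 0.505], [-0.012, -0.745, -0.666, 0.613], [0.0, 0.0, 0.0, 1.0]]
side [[513.1, 0.0, 281.1], [0.0, 513.1, 198.1], [0.0, 0.0, 1.0]] [[0.712, -0.395, 0.581, 0.054], [-0.702, -0.39, 0.596, -0.446], [-0.009, -0.832, -0.555, 0.598], [0.0, 0.0, 0.0, 1.0]]
wrist [[317.1, 0.0, 281.4], [0.0, 317.1, 207.3], [0.0, 0.0, 1.0]] [[0.349, 0.889, 0.296, 0.176], [0.937, -0.33, -0.112, 0.707], [-0.002, 0.316, -0.949, 0.375], [0.0, 0.0, 0.0, 1.0]]
```

View pics/scene0.png

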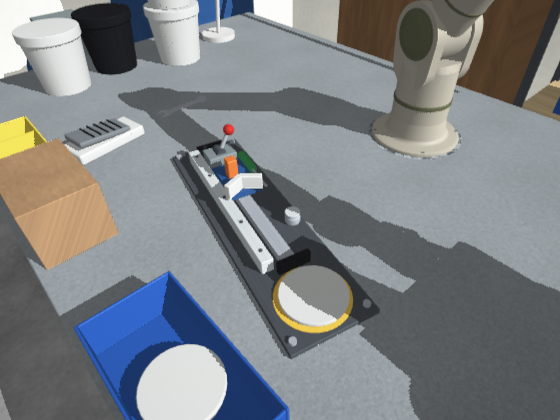

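View pics/side0.png

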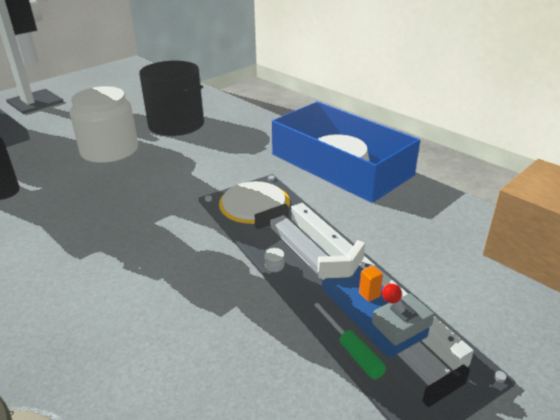

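```bash
python3 - <<'E'
from workcell import status,camera,camera_model,spotter
for c in ["scene","side"]:
    camera(c)
    for t in ["track","gib","carriage","grip","clamp","clamp_tip","lid"]:
        print(c,t,[(round(d["score"],2),[round(v) for v in d["box"]]) for d in spotter.look_for(c,t)][:2])
E
```

```text
scene track [(0.76, [172, 121, 380, 358]), (0.7, [203, 122, 260, 201])]
scene gib [(0.96, [187, 151, 275, 272])]
scene carriage [(0.84, [202, 126, 263, 199])]
scene grip [(0.55, [204, 126, 265, 201])]
scene clamp [(0.62, [218, 124, 236, 150])]
scene clamp_tip [(0.42, [218, 123, 236, 149])]
scene lid [(0.89, [282, 266, 350, 324])]
side track [(0.96, [198, 174, 518, 420])]
side gib [(0.78, [291, 207, 475, 373])]
side carriage [(0.96, [318, 240, 432, 355])]
side grip [(0.83, [318, 239, 439, 361])]
side clamp [(0.95, [384, 283, 408, 314]), (0.56, [316, 300, 384, 380])]
side clamp_tip [(0.87, [380, 281, 404, 312])]
side lid [(0.69, [222, 184, 284, 220])]
```

```bash
python3 - <<'E'
import cv2
a=cv2.imread("pics/scene0.png")[115:365,165:390];cv2.imwrite("pics/za.png",cv2.resize(a,None,fx=2.4,fy=2.4,interpolation=cv2.INTER_CUBIC))
a=cv2.imread("pics/side0.png")[170:420,190:525];cv2.imwrite("pics/zb.png",cv2.resize(a,None,fx=2.38,fy=2.38,interpolation=cv2.INTER_CUBIC))
E
```

```text
(no output)
```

View pics/za.png

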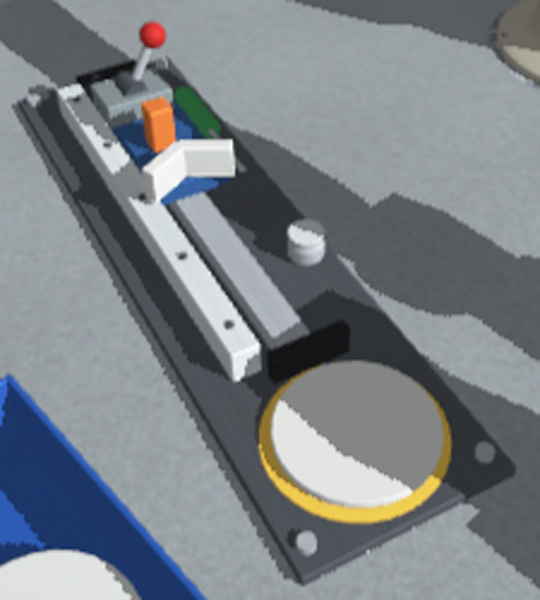

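View pics/zb.png

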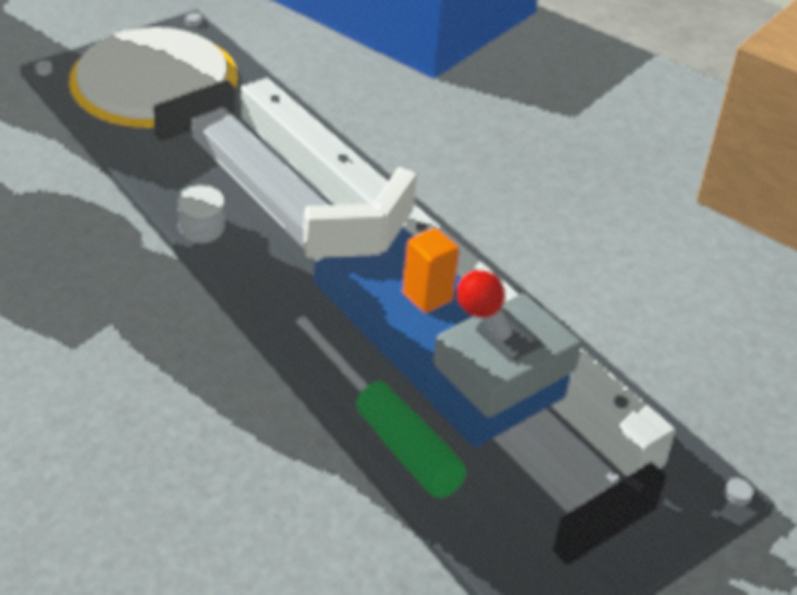

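```bash
cat > fit.py <<'E'
import numpy as np
from workcell import camera_model
from scipy.optimize import least_squares
M={c:camera_model(c) for c in ["scene","side"]}
def proj(c,p,m=None):
    m=m or M[c];T=np.linalg.inv(m["world_from_camera"]);q=T[:3,:3]@p+T[:3,3];q=m["intrinsics"]@q;return q[:2]/q[2]
def tw(v,P):
    x,y,a=v[:3];c,s=np.cos(a),np.sin(a);return np.array([x+c*P[0]-s*P[1],y+s*P[0]+c*P[1],P[2]])
E
python3 - <<'E'
from fit import *
sc=lambda u,v:np.array([u/2.4+165,v/2.4+115]); sd=lambda u,v:np.array([u/2.38+190,v/2.38+170])
ob=[("scene",sc(300,571),(.09,.38,.012),0),("scene",sc(515,466),(-.09,.38,.012),0),("scene",sc(14,102),(.09,-.26,.012),0),
("side",sd(198,11),(.09,.38,.012),0),("side",sd(21,67),(-.09,.38,.012),0),("side",sd(774,507),(.09,-.26,.012),0),
("scene",sc(152,35),(-.0288,-.055,.1257),1),("side",sd(481,293),(-.0288,-.055,.1257),1),
("scene",sc(157,103),(0,.015,.096),1),("side",sd(431,242),(0,.015,.096),1)]
def r(v):
    o=[]
    for c,px,P,f in ob:
        P=np.array(P);P=P+[0,v[3]*f,0];o.append(proj(c,tw(v,P))-px)
    return np.concatenate(o)
best=min((least_squares(r,[.6,.1,a,-.1],loss="soft_l1") for a in np.arange(-3,3.2,.7)),key=lambda s:s.cost)
print(best.x,np.degrees(best.x[2]));print(r(best.x).reshape(-1,2).round(1).tolist())
v=best.x
for n,P in [("post",(0,v[3]+.015,.096)),("ball",(-.0288,v[3]-.055,.1257)),("lidend",(0,.3,.012)),("park",(0,-.095,.096))]:
    w=tw(v,P);print(n,w.round(4),np.hypot(*w[:2]).round(3))
E
```

```text
[ 0.54995605 -0.08343249 -0.23080432 -0.07078544] -13.224113343277947
[[-0.2, 1.9], [0.1, -1.2], [1.3, -1.8], [-0.2, -1.2], [-0.7, -0.9], [3.0, -0.2], [0.6, -0.2], [-0.5, 0.1], [0.0, 0.4], [0.8, -0.0]]
post [ 0.5372 -0.1377  0.096 ] 0.555
ball [ 0.4931 -0.1993  0.1257] 0.532
lidend [0.6186 0.2086 0.012 ] 0.653
park [ 0.5282 -0.1759  0.096 ] 0.557
```

```bash
cat >> fit.py <<'E'
V=[0.54995605,-0.08343249,-0.23080432]
def go(w,yaw=None,frm=None,rot=None):
    from workcell import status
    s=status.get_state();p=np.array(frm if frm is not None else s["position"]);R=np.array(rot if rot is not None else s["tool_rot"])
    d=R.T@(np.array(w)-p)/.4
    out=dict(t=d.round(4))
    if yaw is not None:
        from scipy.spatial.transform import Rotation as Ro
        y=np.array([np.cos(yaw),np.sin(yaw),0]);z=np.array([0,0,-1.]);G=np.c_[np.cross(y,z),y,z]
        out["a"]=(Ro.from_matrix(R.T@G).as_rotvec()/np.pi).round(4)
    print(out);return out
E
python3 - <<'E'
from fit import *
go((.5,.27,.404),V[2]+np.pi/2)
E
```

```text
{'t': array([-0.9355, -0.7435,  0.0017]), 'a': array([-0.    ,  0.    , -0.0401])}
```

Emit:
servo_tool([
  {"tx":-0.94,"ty":-0.74,"az":-0.04},
  {"tx":-0.94,"ty":-0.74,"az":-0.04},
  {"tx":-0.94,"ty":-0.74,"az":-0.04},
  {"tx":-0.94,"ty":-0.74,"az":-0.04},
  {"tx":-0.94,"ty":-0.74,"az":-0.04},
  {"tx":-0.94,"ty":-0.74,"az":-0.04},
  {"tx":-0.94,"ty":-0.74,"az":-0.04},
  {"tx":-0.94,"ty":-0.74,"az":-0.04},
  {"tx":-0.94,"ty":-0.74,"az":-0.04},
])

```text
invalid input at $.plan[0]: expected keys tx, ty, tz, ax, ay, az, grip
```

```bash
python3 - <<'E'
from fit import *
from workcell import status
print(status.get_state()["qpos"])
go((.537,-.138,.38),V[2]+np.pi/2)
E
```

```text
[-1.29068319  0.59931834 -0.00251619  1.5993906   0.00181455  0.94290272
 -0.07978734]
{'t': array([-1.3784, -1.6669,  0.0618]), 'a': array([-0.    ,  0.    , -0.0401])}
```

Emit:
servo_tool([
  {"tx":-0.94,"ty":-0.74,"tz":0,"ax":0,"ay":0,"az":-0.04,"grip":85},
  {"tx":-0.94,"ty":-0.74,"tz":0,"ax":0,"ay":0,"az":-0.04,"grip":85},
  {"tx":-0.94,"ty":-0.74,"tz":0,"ax":0,"ay":0,"az":-0.04,"grip":85},
  {"tx":-0.94,"ty":-0.74,"tz":0,"ax":0,"ay":0,"az":-0.04,"grip":85},
  {"tx":-0.94,"ty":-0.74,"tz":0,"ax":0,"ay":0,"az":-0.04,"grip":85},
  {"tx":-0.94,"ty":-0.74,"tz":0,"ax":0,"ay":0,"az":-0.04,"grip":85},
  {"tx":-0.94,"ty":-0.74,"tz":0,"ax":0,"ay":0,"az":-0.04,"grip":85},
  {"tx":-0.94,"ty":-0.74,"tz":0,"ax":0,"ay":0,"az":-0.04,"grip":85},
])

```text
time_s: 1.95
position: [0.5036, 0.2676, 0.405]
tool_rot: [[-0.973, 0.232, 0.001], [0.232, 0.973, -0.0], [-0.001, -0.0, -1.0]]
ft_force: [0.3, -0.3, 0.2]
opening: 0.995
```

```bash
python3 - <<'E'
from fit import *
go((.537,-.138,.36),V[2]+np.pi/2)
E
```

```text
{'t': array([-0.3162, -0.967 ,  0.113 ]), 'a': array([-0.0001,  0.0003, -0.001 ])}
```

Emit:
servo_tool([
  {"tx":-0.316,"ty":-0.967,"tz":0.11,"ax":0,"ay":0,"az":-0.001,"grip":48},
  {"tx":-0.316,"ty":-0.967,"tz":0.11,"ax":0,"ay":0,"az":-0.001,"grip":48},
  {"tx":-0.316,"ty":-0.967,"tz":0.11,"ax":0,"ay":0,"az":-0.001,"grip":48},
  {"tx":-0.316,"ty":-0.967,"tz":0.11,"ax":0,"ay":0,"az":-0.001,"grip":48},
  {"tx":-0.316,"ty":-0.967,"tz":0.11,"ax":0,"ay":0,"az":-0.001,"grip":48},
  {"tx":-0.316,"ty":-0.967,"tz":0.11,"ax":0,"ay":0,"az":-0.001,"grip":48},
  {"tx":-0.316,"ty":-0.967,"tz":0.11,"ax":0,"ay":0,"az":-0.001,"grip":48},
  {"tx":-0.316,"ty":-0.967,"tz":0.11,"ax":0,"ay":0,"az":-0.001,"grip":48},
])

```text
time_s: 2.95
position: [0.5364, -0.1381, 0.3605]
tool_rot: [[-0.973, 0.231, -0.0], [0.231, 0.973, -0.001], [-0.0, -0.001, -1.0]]
ft_force: [0.3, 0.8, 0.8]
opening: 0.558
```

```bash
python3 - <<'E'
from fit import *
from workcell import camera,status
import cv2
im=camera("wrist")[:,:,::-1].copy();m=camera_model("wrist")
cv2.imwrite("pics/w1.png",im)
c=-.0708
for P in [(0,c+.015,.096),(-.0288,c-.055,.1257),(.09,-.26,.012),(.09,.38,.012),(0,0.21,.03)]:
    u=proj("wrist",tw(V,P),m);print(u.round(1));cv2.circle(im,tuple(int(t) for t in u),3,(255,0,255),1)
# rail sides at z=.030, plate
for x,z in[(-.015,.03),(.015,.03),(-.09,.012),(.09,.012)]:
    a=[tuple(int(t) for t in proj("wrist",tw(V,(x,y,z)),m)) for y in (-.05,.15)]
    cv2.line(im,a[0],a[1],(0,255,255),1)
cv2.imwrite("pics/w1o.png",cv2.resize(im,(800,600)))
s=status.get_state();print(s["position"],s["ft_force"],s["opening"]);go((.537,-.138,.24),V[2]+np.pi/2)
E
```

```text
[280.2 213.2]
[175.5 187.4]
[ 99.7 263.4]
[666.7 263.9]
[550.3 191.1]
[ 0.53647394 -0.13596699  0.36061932] [ 0.27527746  0.49440792 -0.55929088] 0.56292345036291
{'t': array([-0.0025, -0.0046,  0.3015]), 'a': array([-0., -0.,  0.])}
```

View pics/w1o.png

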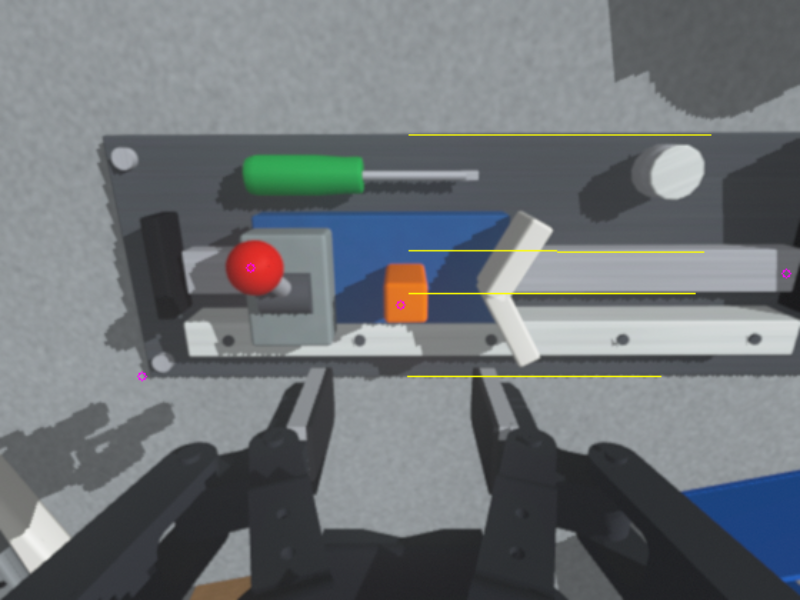

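```bash
python3 - <<'E'
from fit import *
from workcell import camera,status
import cv2
m=camera_model("wrist");im=camera("wrist")[:,:,::-1].copy();m2=camera_model("wrist")
print(np.abs(m["world_from_camera"]-m2["world_from_camera"]).max())
cv2.imwrite("pics/w2.png",im)
c=-.0708
im=cv2.resize(im,None,fx=4,fy=4,interpolation=cv2.INTER_CUBIC)
def pt(P): return tuple(int(t*4+1.5) for t in proj("wrist",tw(V,P),m))
for P in [(0,c+.015,.096),(-.0288,c-.055,.1257),(-.012,c+.003,.096),(.012,c+.003,.096),(-.012,c+.027,.096),(.012,c+.027,.096)]:
    cv2.circle(im,pt(P),3,(255,0,255),2)
for x,z in[(-.015,.03),(.015,.03),(-.09,.012),(.09,.012)]:
    cv2.line(im,pt((x,-.25,z)),pt((x,.15,z)),(0,255,255),1)
cv2.imwrite("pics/w2a.png",im[560:1160,600:1400])
cv2.imwrite("pics/w2b.png",cv2.resize(im,(800,600)))
s=status.get_state();print(s["position"],s["ft_force"],s["opening"])
E
```

```text
0.0021326475669464495
[ 0.53656869 -0.13460255  0.36071   ] [0.22781996 0.93243524 0.24958807] 0.5633532402356837
```

View pics/w2a.png

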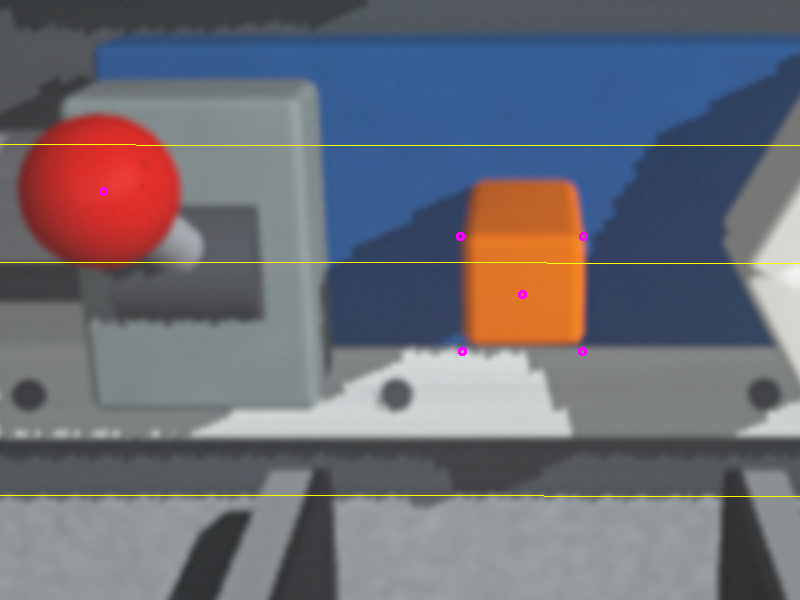

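View pics/w2b.png

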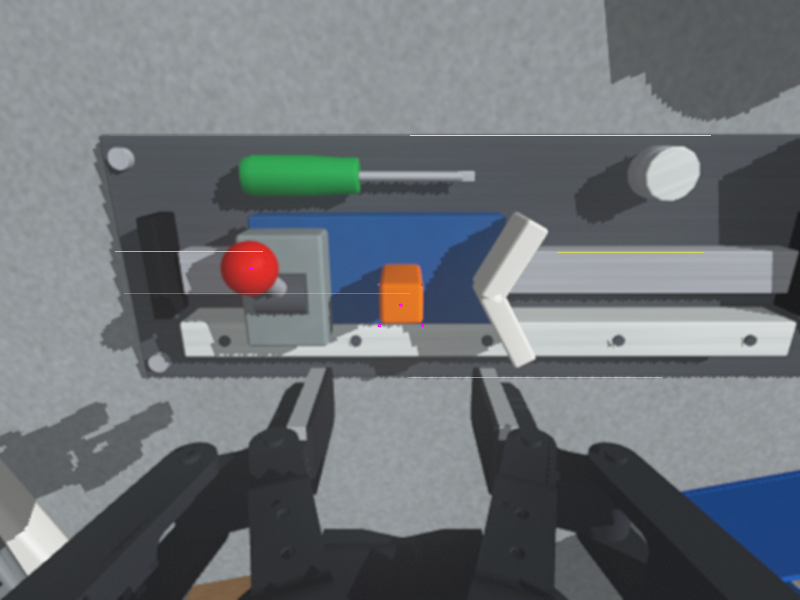

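```bash
python3 - <<'E'
from fit import *
go((.536,-.138,.234),V[2]+np.pi/2)
E
```

```text
{'t': array([-0.0006, -0.0087,  0.3168]), 'a': array([ 0.0001, -0.    ,  0.0008])}
```

Emit:
servo_tool([
  {"tx":0,"ty":-0.009,"tz":0.1,"ax":0,"ay":0,"az":0.001,"grip":44},
  {"tx":0,"ty":-0.009,"tz":0.2,"ax":0,"ay":0,"az":0.001,"grip":44},
  {"tx":0,"ty":-0.009,"tz":0.28,"ax":0,"ay":0,"az":0.001,"grip":44},
  {"tx":0,"ty":-0.009,"tz":0.317,"ax":0,"ay":0,"az":0.001,"grip":44},
  {"tx":0,"ty":-0.009,"tz":0.317,"ax":0,"ay":0,"az":0.001,"grip":44},
], newtons=20)

```text
time_s: 3.68
position: [0.5359, -0.1373, 0.2335]
tool_rot: [[-0.974, 0.228, -0.001], [0.228, 0.974, 0.001], [0.001, 0.0, -1.0]]
ft_force: [-0.2, 0.5, 0.7]
opening: 0.519
```

```bash
python3 - <<'E'
from fit import *
from workcell import camera,status
import cv2
s=status.get_state();print(s["position"],s["ft_force"],s["opening"])
im=camera("wrist")[:,:,::-1].copy();cv2.imwrite("pics/w3.png",im)
im=camera("side")[:,:,::-1].copy();cv2.imwrite("pics/s3.png",cv2.resize(im[150:400,250:530],None,fx=2.4,fy=2.4))
s=status.get_state();print(s["position"],s["ft_force"],s["opening"])
E
```

```text
[ 0.53591107 -0.13731438  0.23352856] [-0.23458353  0.53008775  0.72832545] 0.5191221581549751
[ 0.53622229 -0.13790131  0.23483144] [ 0.05415099 -0.10677117  0.27017682] 0.514315687538559
```

View pics/w3.png

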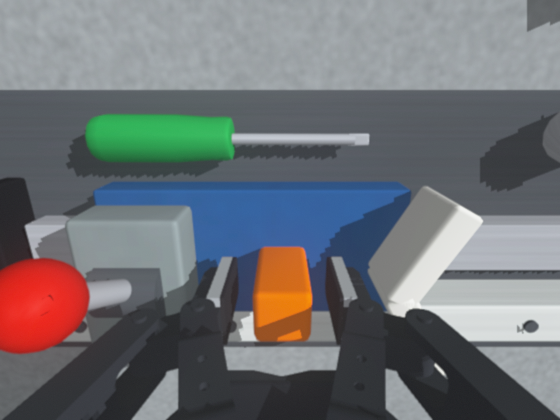

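View pics/s3.png

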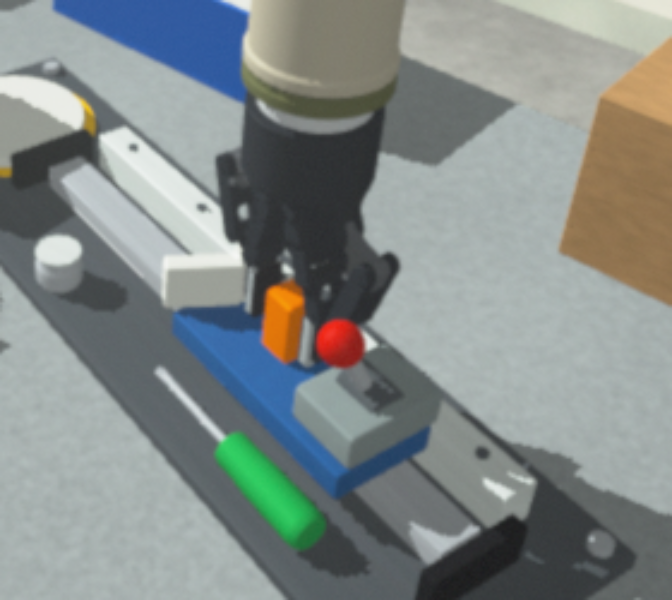

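Emit:
servo_tool([
  {"tx":0,"ty":0,"tz":0,"ax":0,"ay":0,"az":0,"grip":20},
  {"tx":0,"ty":0,"tz":0,"ax":0,"ay":0,"az":0,"grip":20},
  {"tx":0,"ty":0,"tz":0,"ax":0,"ay":0,"az":0,"grip":20},
  {"tx":0,"ty":0,"tz":0,"ax":0,"ay":0,"az":0,"grip":20},
], newtons=20)

```text
time_s: 4.28
position: [0.5362, -0.1382, 0.2352]
tool_rot: [[-0.973, 0.229, 0.002], [0.229, 0.973, -0.0], [-0.002, 0.0, -1.0]]
ft_force: [-0.2, 1.3, 7.2]
opening: 0.28
```

```bash
cat > st.py <<'E'
from workcell import status
import numpy as np
from fit import V
s=status.get_state();p=np.array(s["position"]);f=np.array(s["ft_force"]);d=np.array([-np.sin(V[2]),np.cos(V[2]),0]);x=np.array([np.cos(V[2]),np.sin(V[2]),0])
q=p-[V[0],V[1],0]
print("t",round(s["time_s"],2),"carriage travel mm",round((q@d-.015+.110)*1e3,2),"lat",round(q@x*1e3,2),"z",round(p[2],4),"f_y,f_x,f_z",(f@d).round(2),(f@x).round(2),f[2].round(2),"open",round(s["opening"]*85.4,1))
E
python3 st.py
```

```text
t 4.28 carriage travel mm 38.5 lat -0.89 z 0.2352 f_y,f_x,f_z 1.27 -0.48 7.19 open 23.9
```

Emit:
servo_tool([
  {"tx":0,"ty":0.005,"tz":-0.003,"ax":0,"ay":0,"az":0,"grip":20},
  {"tx":0,"ty":0.01,"tz":-0.003,"ax":0,"ay":0,"az":0,"grip":20},
  {"tx":0,"ty":0.016,"tz":-0.003,"ax":0,"ay":0,"az":0,"grip":20},
  {"tx":0,"ty":0.023,"tz":-0.003,"ax":0,"ay":0,"az":0,"grip":20},
  {"tx":0,"ty":0.03,"tz":-0.003,"ax":0,"ay":0,"az":0,"grip":20},
  {"tx":0,"ty":0.036,"tz":-0.003,"ax":0,"ay":0,"az":0,"grip":20},
  {"tx":0,"ty":0.042,"tz":-0.003,"ax":0,"ay":0,"az":0,"grip":20},
  {"tx":0,"ty":0.048,"tz":-0.003,"ax":0,"ay":0,"az":0,"grip":20},
])

```text
time_s: 5.28
position: [0.5407, -0.1196, 0.2352]
tool_rot: [[-0.973, 0.229, 0.001], [0.229, 0.973, -0.0], [-0.001, 0.0, -1.0]]
ft_force: [3.7, -3.7, -6.8]
opening: 0.275
```

```bash
python3 st.py
```

```text
t 5.28 carriage travel mm 57.68 lat -0.78 z 0.2352 f_y,f_x,f_z -2.81 4.42 -6.76 open 23.5
```

Emit:
servo_tool([
  {"tx":0,"ty":0.004,"tz":0.001,"ax":0,"ay":0,"az":0,"grip":20},
  {"tx":0,"ty":0.009,"tz":0.001,"ax":0,"ay":0,"az":0,"grip":20},
  {"tx":0,"ty":0.013,"tz":0.001,"ax":0,"ay":0,"az":0,"grip":20},
  {"tx":0,"ty":0.018,"tz":0.001,"ax":0,"ay":0,"az":0,"grip":20},
])

```text
time_s: 5.78
position: [0.5423, -0.1127, 0.2352]
tool_rot: [[-0.973, 0.229, 0.001], [0.229, 0.973, -0.0], [-0.001, 0.0, -1.0]]
ft_force: [4.0, -3.6, 5.9]
opening: 0.276
```

```bash
python3 st.py
```

```text
t 5.78 carriage travel mm 64.79 lat -0.82 z 0.2352 f_y,f_x,f_z -2.64 4.69 5.95 open 23.6
```

Emit:
servo_tool([
  {"tx":0,"ty":0.003,"tz":0,"ax":0,"ay":0,"az":0,"grip":20},
  {"tx":0,"ty":0.006,"tz":0,"ax":0,"ay":0,"az":0,"grip":20},
  {"tx":0,"ty":0.009,"tz":0,"ax":0,"ay":0,"az":0,"grip":20},
])

```text
time_s: 6.15
position: [0.5431, -0.1091, 0.2352]
tool_rot: [[-0.973, 0.229, 0.001], [0.229, 0.973, -0.0], [-0.001, 0.0, -1.0]]
ft_force: [3.5, -2.5, 5.6]
opening: 0.274
```

```bash
python3 st.py
```

```text
t 6.15 carriage travel mm 68.43 lat -0.82 z 0.2352 f_y,f_x,f_z -1.66 3.95 5.57 open 23.4
```

Emit:
servo_tool([
  {"tx":0,"ty":0.003,"tz":0,"ax":0,"ay":0,"az":0,"grip":20},
  {"tx":0,"ty":0.006,"tz":0,"ax":0,"ay":0,"az":0,"grip":20},
  {"tx":0,"ty":0.009,"tz":0,"ax":0,"ay":0,"az":0,"grip":20},
])

```text
time_s: 6.52
position: [0.5439, -0.1056, 0.2352]
tool_rot: [[-0.973, 0.229, 0.001], [0.229, 0.973, -0.0], [-0.001, 0.0, -1.0]]
ft_force: [3.4, -4.2, 6.3]
opening: 0.278
```

Emit:
servo_tool([
  {"tx":0,"ty":0.003,"tz":0,"ax":0,"ay":0,"az":0,"grip":20},
  {"tx":0,"ty":0.006,"tz":0,"ax":0,"ay":0,"az":0,"grip":20},
  {"tx":0,"ty":0.009,"tz":0,"ax":0,"ay":0,"az":0,"grip":20},
])

```text
time_s: 6.9
position: [0.5447, -0.1021, 0.2352]
tool_rot: [[-0.973, 0.229, 0.001], [0.229, 0.973, -0.0], [-0.001, 0.0, -1.0]]
ft_force: [3.1, -2.3, 5.3]
opening: 0.28
```

Emit:
servo_tool([
  {"tx":0,"ty":0.003,"tz":0,"ax":0,"ay":0,"az":0,"grip":20},
  {"tx":0,"ty":0.006,"tz":0,"ax":0,"ay":0,"az":0,"grip":20},
  {"tx":0,"ty":0.009,"tz":0,"ax":0,"ay":0,"az":0,"grip":20},
])

```text
time_s: 7.28
position: [0.5455, -0.0986, 0.2352]
tool_rot: [[-0.973, 0.229, 0.001], [0.229, 0.973, -0.0], [-0.001, 0.0, -1.0]]
ft_force: [3.4, -4.0, 5.7]
opening: 0.278
```

Emit:
servo_tool([
  {"tx":0,"ty":0.003,"tz":0,"ax":0,"ay":0,"az":0,"grip":20},
  {"tx":0,"ty":0.006,"tz":0,"ax":0,"ay":0,"az":0,"grip":20},
  {"tx":0,"ty":0.009,"tz":0,"ax":0,"ay":0,"az":0,"grip":20},
])

```text
time_s: 7.65
position: [0.5463, -0.0951, 0.2352]
tool_rot: [[-0.973, 0.229, 0.001], [0.229, 0.973, -0.0], [-0.001, 0.0, -1.0]]
ft_force: [3.7, -2.8, 6.8]
opening: 0.28
```

Emit:
servo_tool([
  {"tx":0,"ty":0.003,"tz":0,"ax":0,"ay":0,"az":0,"grip":20},
  {"tx":0,"ty":0.006,"tz":0,"ax":0,"ay":0,"az":0,"grip":20},
  {"tx":0,"ty":0.009,"tz":0,"ax":0,"ay":0,"az":0,"grip":20},
])

```text
time_s: 8.02
position: [0.5472, -0.0916, 0.2352]
tool_rot: [[-0.973, 0.229, 0.001], [0.229, 0.973, -0.0], [-0.001, 0.0, -1.0]]
ft_force: [3.3, -3.5, 6.2]
opening: 0.277
```

Emit:
servo_tool([
  {"tx":0,"ty":0.003,"tz":0,"ax":0,"ay":0,"az":0,"grip":20},
  {"tx":0,"ty":0.006,"tz":0,"ax":0,"ay":0,"az":0,"grip":20},
  {"tx":0,"ty":0.009,"tz":0,"ax":0,"ay":0,"az":0,"grip":20},
])

```text
time_s: 8.4
position: [0.548, -0.0881, 0.2352]
tool_rot: [[-0.973, 0.229, 0.001], [0.229, 0.973, -0.0], [-0.001, 0.0, -1.0]]
ft_force: [2.9, -3.4, 6.0]
opening: 0.28
```

Emit:
servo_tool([
  {"tx":0,"ty":0.003,"tz":0,"ax":0,"ay":0,"az":0,"grip":20},
  {"tx":0,"ty":0.006,"tz":0,"ax":0,"ay":0,"az":0,"grip":20},
  {"tx":0,"ty":0.009,"tz":0,"ax":0,"ay":0,"az":0,"grip":20},
])

```text
time_s: 8.78
position: [0.5488, -0.0846, 0.2352]
tool_rot: [[-0.973, 0.229, 0.001], [0.229, 0.973, -0.0], [-0.001, 0.0, -1.0]]
ft_force: [3.9, -4.2, 6.1]
opening: 0.276
```

Emit:
servo_tool([
  {"tx":0,"ty":0.003,"tz":0,"ax":0,"ay":0,"az":0,"grip":20},
  {"tx":0,"ty":0.006,"tz":0,"ax":0,"ay":0,"az":0,"grip":20},
  {"tx":0,"ty":0.009,"tz":0,"ax":0,"ay":0,"az":0,"grip":20},
])

```text
time_s: 9.15
position: [0.5496, -0.0811, 0.2352]
tool_rot: [[-0.973, 0.229, 0.001], [0.229, 0.973, -0.0], [-0.001, 0.0, -1.0]]
ft_force: [3.9, -3.2, 5.7]
opening: 0.276
```

Emit:
servo_tool([
  {"tx":0,"ty":0.003,"tz":0,"ax":0,"ay":0,"az":0,"grip":20},
  {"tx":0,"ty":0.006,"tz":0,"ax":0,"ay":0,"az":0,"grip":20},
  {"tx":0,"ty":0.009,"tz":0,"ax":0,"ay":0,"az":0,"grip":20},
])

```text
time_s: 9.52
position: [0.5504, -0.0776, 0.2352]
tool_rot: [[-0.973, 0.229, 0.001], [0.229, 0.973, -0.0], [-0.001, 0.0, -1.0]]
ft_force: [3.5, -3.8, 4.6]
opening: 0.276
```

Emit:
servo_tool([
  {"tx":0,"ty":0.003,"tz":0,"ax":0,"ay":0,"az":0,"grip":20},
  {"tx":0,"ty":0.006,"tz":0,"ax":0,"ay":0,"az":0,"grip":20},
  {"tx":0,"ty":0.009,"tz":0,"ax":0,"ay":0,"az":0,"grip":20},
])

```text
time_s: 9.9
position: [0.5511, -0.0747, 0.2352]
tool_rot: [[-0.973, 0.23, 0.001], [0.23, 0.973, -0.001], [-0.001, -0.001, -1.0]]
ft_force: [2.9, -7.3, 7.2]
opening: 0.276
```

Emit:
servo_tool([
  {"tx":0,"ty":0.002,"tz":0,"ax":0,"ay":0,"az":0,"grip":20},
])

```text
time_s: 10.02
position: [0.5513, -0.0741, 0.2352]
tool_rot: [[-0.973, 0.23, 0.001], [0.23, 0.973, -0.001], [-0.001, -0.001, -1.0]]
ft_force: [3.7, -7.2, 6.3]
opening: 0.278
```

```bash
python3 st.py
```

```text
t 10.03 carriage travel mm 104.39 lat -0.86 z 0.2352 f_y,f_x,f_z -6.2 5.22 6.33 open 23.8
```

Emit:
servo_tool([
  {"tx":0,"ty":0.002,"tz":0,"ax":0,"ay":0,"az":0,"grip":20},
])

```text
time_s: 10.15
position: [0.5514, -0.0736, 0.2352]
tool_rot: [[-0.973, 0.23, 0.001], [0.23, 0.973, -0.001], [-0.001, -0.001, -1.0]]
ft_force: [2.7, -7.8, 7.3]
opening: 0.279
```

```bash
python3 st.py
```

```text
t 10.15 carriage travel mm 104.89 lat -0.86 z 0.2352 f_y,f_x,f_z -6.98 4.43 7.29 open 23.8
```

Emit:
servo_tool([
  {"tx":0,"ty":-0.006,"tz":0,"ax":0,"ay":0,"az":0,"grip":20},
  {"tx":0,"ty":-0.014,"tz":0,"ax":0,"ay":0,"az":0,"grip":20},
  {"tx":0,"ty":-0.022,"tz":0,"ax":0,"ay":0,"az":0,"grip":20},
  {"tx":0,"ty":-0.03,"tz":0,"ax":0,"ay":0,"az":0,"grip":20},
  {"tx":0,"ty":-0.038,"tz":0,"ax":0,"ay":0,"az":0,"grip":20},
  {"tx":0,"ty":-0.044,"tz":0,"ax":0,"ay":0,"az":0,"grip":20},
  {"tx":0,"ty":-0.044,"tz":0,"ax":0,"ay":0,"az":0,"grip":20},
])

```text
time_s: 11.02
position: [0.5478, -0.0889, 0.2352]
tool_rot: [[-0.974, 0.228, 0.002], [0.228, 0.974, 0.001], [-0.001, 0.001, -1.0]]
ft_force: [3.0, 0.3, 6.0]
opening: 0.28
```

```bash
python3 st.py
```

```text
t 11.03 carriage travel mm 89.14 lat -0.86 z 0.2352 f_y,f_x,f_z 1.01 2.85 5.97 open 23.9
```

Emit:
servo_tool([
  {"tx":0,"ty":0,"tz":0,"ax":0,"ay":0,"az":0,"grip":44},
  {"tx":0,"ty":0,"tz":0,"ax":0,"ay":0,"az":0,"grip":44},
  {"tx":0,"ty":0,"tz":0,"ax":0,"ay":0,"az":0,"grip":44},
  {"tx":0,"ty":0,"tz":-0.08,"ax":0,"ay":0,"az":0,"grip":44},
  {"tx":0,"ty":0,"tz":-0.2,"ax":0,"ay":0,"az":0,"grip":44},
  {"tx":0,"ty":0,"tz":-0.32,"ax":0,"ay":0,"az":0,"grip":44},
  {"tx":0,"ty":0,"tz":-0.32,"ax":0,"ay":0,"az":0,"grip":44},
])

```text
time_s: 11.9
position: [0.5477, -0.0898, 0.3659]
tool_rot: [[-0.973, 0.229, 0.006], [0.229, 0.973, -0.0], [-0.006, 0.001, -1.0]]
ft_force: [-0.3, 0.3, -0.8]
opening: 0.515
```

```bash
python3 st.py; python3 - <<'E'
from fit import *
from workcell import camera,status
import cv2,time
camera("scene");camera("scene")
m=camera_model("wrist");im=camera("wrist")[:,:,::-1].copy();m2=camera_model("wrist")
print(np.abs(m["world_from_camera"]-m2["world_from_camera"]).max())
c=-.0209
im=cv2.resize(im,None,fx=4,fy=4,interpolation=cv2.INTER_CUBIC)
def pt(P): return tuple(int(t*4+1.5) for t in proj("wrist",tw(V,P),m))
for P in [(0,c+.015,.096),(-.0288,c-.055,.1257),(-.012,c+.003,.096),(.012,c+.003,.096),(-.012,c+.027,.096),(.012,c+.027,.096)]:
    cv2.circle(im,pt(P),3,(255,0,255),2)
cv2.imwrite("pics/w4.png",cv2.resize(im,(800,600)))
go(tw(V,(-.066,c-.055,.36)),V[2]+np.pi/2)
E
python3 st.py
```

```text
t 11.9 carriage travel mm 88.28 lat -0.69 z 0.3659 f_y,f_x,f_z 0.25 -0.38 -0.81 open 43.9
0.0015348374110779606
{'t': array([ 0.1607, -0.1731,  0.005 ]), 'a': array([-0.    , -0.0004, -0.0001])}
t 12.05 carriage travel mm 88.33 lat -1.71 z 0.3619 f_y,f_x,f_z 0.11 0.6 -1.0 open 44.0
```

View pics/w4.png

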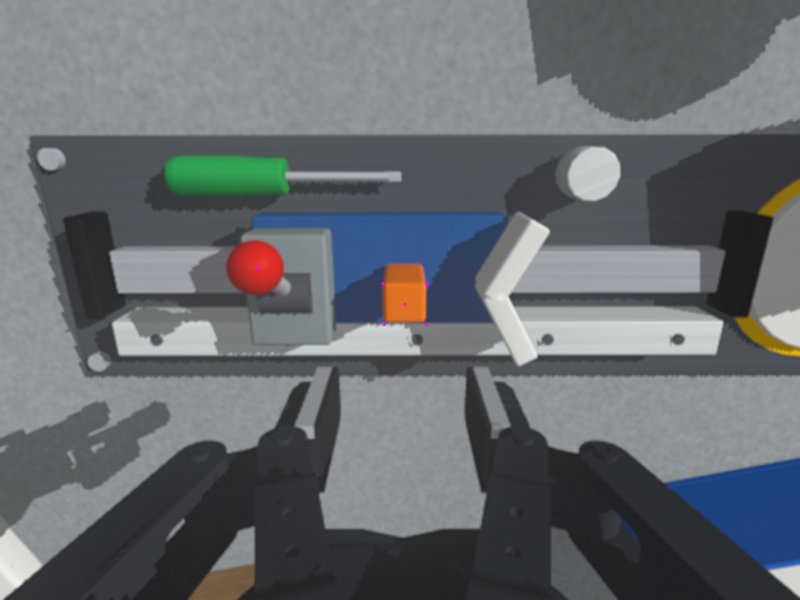

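Emit:
servo_tool([
  {"tx":0.161,"ty":-0.173,"tz":0,"ax":0,"ay":0,"az":0,"grip":0},
  {"tx":0.161,"ty":-0.173,"tz":0,"ax":0,"ay":0,"az":0,"grip":0},
  {"tx":0.161,"ty":-0.173,"tz":0,"ax":0,"ay":0,"az":0,"grip":0},
  {"tx":0.161,"ty":-0.173,"tz":0,"ax":0,"ay":0,"az":0,"grip":0},
  {"tx":0.161,"ty":-0.173,"tz":0.08,"ax":0,"ay":0,"az":0,"grip":0},
  {"tx":0.161,"ty":-0.173,"tz":0.15,"ax":0,"ay":0,"az":0,"grip":0},
  {"tx":0.161,"ty":-0.173,"tz":0.177,"ax":0,"ay":0,"az":0,"grip":0},
  {"tx":0.161,"ty":-0.173,"tz":0.177,"ax":0,"ay":0,"az":0,"grip":0},
])

```text
time_s: 13.05
position: [0.4691, -0.1418, 0.2912]
tool_rot: [[-0.974, 0.228, -0.002], [0.228, 0.974, 0.0], [0.002, 0.0, -1.0]]
ft_force: [-1.6, 0.2, -0.5]
opening: -0.0
```

```bash
python3 - <<'E'
from workcell import camera
import cv2
for c in["wrist","side"]: cv2.imwrite(f"pics/{c}5.png",camera(c)[:,:,::-1])
E
python3 st.py
```

```text
t 13.15 carriage travel mm 19.39 lat -65.21 z 0.2923 f_y,f_x,f_z -0.47 -0.03 -0.3 open -0.0
```

View pics/wrist5.png

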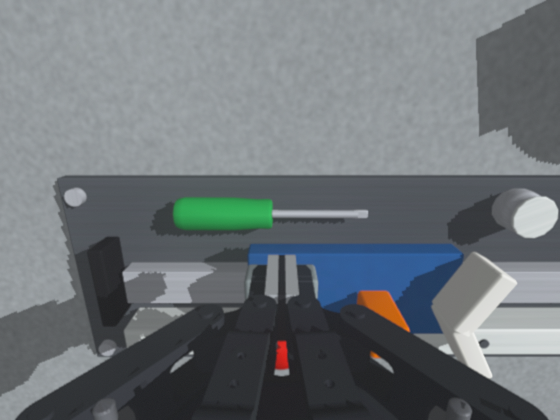

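View pics/side5.png

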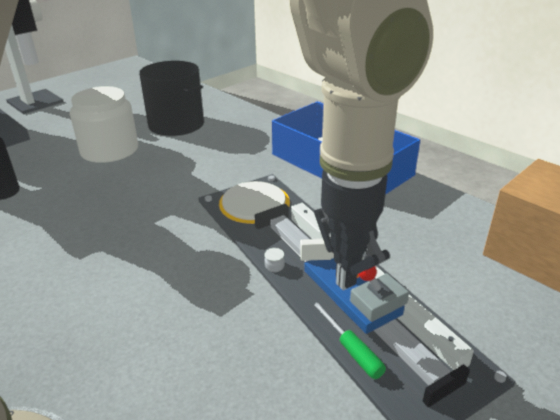

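Emit:
servo_tool([
  {"tx":-0.014,"ty":0,"tz":0,"ax":0,"ay":0,"az":0,"grip":0},
  {"tx":-0.028,"ty":0,"tz":0,"ax":0,"ay":0,"az":0,"grip":0},
  {"tx":-0.042,"ty":0,"tz":0,"ax":0,"ay":0,"az":0,"grip":0},
  {"tx":-0.056,"ty":0,"tz":0,"ax":0,"ay":0,"az":0,"grip":0},
  {"tx":-0.07,"ty":0,"tz":0,"ax":0,"ay":0,"az":0,"grip":0},
  {"tx":-0.084,"ty":0,"tz":0,"ax":0,"ay":0,"az":0,"grip":0},
  {"tx":-0.098,"ty":0,"tz":0,"ax":0,"ay":0,"az":0,"grip":0},
  {"tx":-0.112,"ty":0,"tz":0,"ax":0,"ay":0,"az":0,"grip":0},
  {"tx":-0.126,"ty":0,"tz":0,"ax":0,"ay":0,"az":0,"grip":0},
  {"tx":-0.14,"ty":0,"tz":0,"ax":0,"ay":0,"az":0,"grip":0},
  {"tx":-0.15,"ty":0,"tz":0,"ax":0,"ay":0,"az":0,"grip":0},
  {"tx":-0.155,"ty":0,"tz":0,"ax":0,"ay":0,"az":0,"grip":0},
])

```text
time_s: 14.65
position: [0.5292, -0.1565, 0.2917]
tool_rot: [[-0.973, 0.229, -0.0], [0.229, 0.973, 0.0], [0.0, -0.0, -1.0]]
ft_force: [-1.1, 0.3, -1.5]
opening: 0.0
```

```bash
python3 st.py; python3 - <<'E'
from workcell import camera
import cv2
for c in["scene"]: cv2.imwrite(f"pics/{c}6.png",cv2.resize(camera(c)[80:260,150:390,::-1],None,fx=3,fy=3))
E
python3 st.py
```

```text
t 14.65 carriage travel mm 19.14 lat -3.51 z 0.2917 f_y,f_x,f_z 0.05 -1.19 -1.52 open 0.0
t 14.7 carriage travel mm 19.18 lat -3.37 z 0.2917 f_y,f_x,f_z -0.22 0.07 0.0 open -0.1
```

View pics/scene6.png

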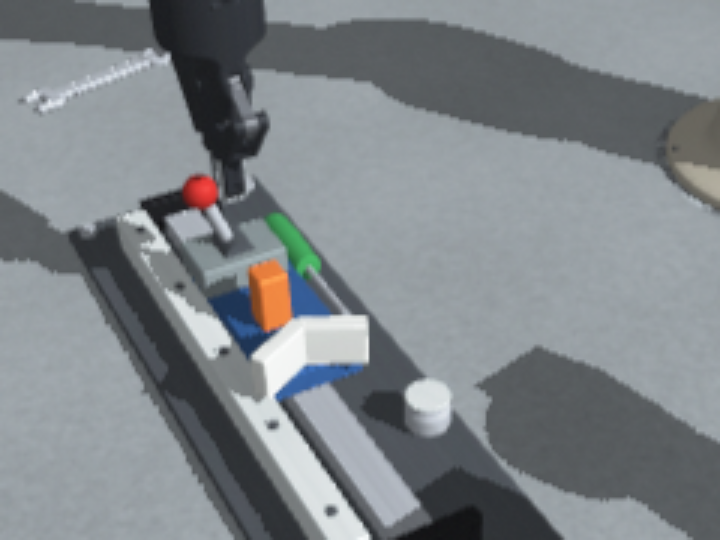

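Emit:
servo_tool([
  {"tx":-0.005,"ty":0,"tz":0,"ax":0,"ay":0,"az":0,"grip":0},
  {"tx":-0.01,"ty":0,"tz":0,"ax":0,"ay":0,"az":0,"grip":0},
  {"tx":-0.015,"ty":0,"tz":0,"ax":0,"ay":0,"az":0,"grip":0},
  {"tx":-0.018,"ty":0,"tz":0,"ax":0,"ay":0,"az":0,"grip":0},
  {"tx":-0.018,"ty":0,"tz":0,"ax":0,"ay":0,"az":0,"grip":0},
])

```text
time_s: 15.32
position: [0.5362, -0.1581, 0.2919]
tool_rot: [[-0.973, 0.229, 0.0], [0.229, 0.973, -0.0], [-0.0, -0.0, -1.0]]
ft_force: [-0.3, 0.1, -0.7]
opening: 0.002
```

```bash
python3 st.py
```

```text
t 15.32 carriage travel mm 19.12 lat 3.72 z 0.2919 f_y,f_x,f_z 0.0 -0.26 -0.7 open 0.1
```

Not yet at the stop; continue until it's felt.

Emit:
servo_tool([
  {"tx":-0.003,"ty":0,"tz":0,"ax":0,"ay":0,"az":0,"grip":0},
  {"tx":-0.006,"ty":0,"tz":0,"ax":0,"ay":0,"az":0,"grip":0},
])

```text
time_s: 15.58
position: [0.5382, -0.1586, 0.2918]
tool_rot: [[-0.973, 0.229, -0.001], [0.229, 0.973, 0.0], [0.001, -0.0, -1.0]]
ft_force: [-4.3, 1.7, -0.5]
opening: -0.003
```

```bash
python3 st.py
```

```text
t 15.57 carriage travel mm 19.12 lat 5.76 z 0.2918 f_y,f_x,f_z 0.71 -4.54 -0.53 open -0.3
```

Emit:
servo_tool([
  {"tx":-0.002,"ty":0,"tz":0,"ax":0,"ay":0,"az":0,"grip":0},
  {"tx":-0.003,"ty":0,"tz":0,"ax":0,"ay":0,"az":0,"grip":0},
  {"tx":-0.003,"ty":0,"tz":0,"ax":0,"ay":0,"az":0,"grip":0},
])

```text
time_s: 15.95
position: [0.5386, -0.1587, 0.2917]
tool_rot: [[-0.973, 0.229, -0.003], [0.229, 0.973, 0.001], [0.003, -0.0, -1.0]]
ft_force: [-6.5, 0.7, 2.1]
opening: 0.001
```

```bash
python3 st.py
```

```text
t 15.95 carriage travel mm 19.12 lat 6.22 z 0.2917 f_y,f_x,f_z -0.83 -6.45 2.11 open 0.1
```

Against the stop (force rises with hardly any travel). Back off, then rise well clear.

Emit:
servo_tool([
  {"tx":0.02,"ty":0,"tz":0,"ax":0,"ay":0,"az":0,"grip":0},
  {"tx":0.07,"ty":0,"tz":0,"ax":0,"ay":0,"az":0,"grip":0},
  {"tx":0.1,"ty":0,"tz":-0.06,"ax":0,"ay":0,"az":0,"grip":0},
  {"tx":0.1,"ty":0,"tz":-0.18,"ax":0,"ay":0,"az":0,"grip":0},
  {"tx":0.1,"ty":0.1,"tz":-0.3,"ax":0,"ay":0,"az":0,"grip":0},
  {"tx":0.1,"ty":0.18,"tz":-0.3,"ax":0,"ay":0,"az":0,"grip":0},
  {"tx":0.1,"ty":0.18,"tz":-0.3,"ax":0,"ay":0,"az":0,"grip":0},
  {"tx":0.1,"ty":0.18,"tz":-0.3,"ax":0,"ay":0,"az":0,"grip":0},
])

```text
time_s: 16.95
position: [0.517, -0.0801, 0.4118]
tool_rot: [[-0.973, 0.229, 0.0], [0.229, 0.973, -0.0], [-0.001, -0.0, -1.0]]
ft_force: [-0.6, -0.1, 1.2]
opening: -0.002
```

```bash
python3 st.py; python3 - <<'E'
from fit import *
from workcell import camera,status
import cv2
c=-.0209
for n in ["wrist","side","scene"]:
    m=camera_model(n);im=camera(n)[:,:,::-1].copy()
    im=cv2.resize(im,None,fx=3,fy=3,interpolation=cv2.INTER_CUBIC)
    for P in [(0,c+.015,.096),(.0288,c-.055,.1257)]:
        cv2.circle(im,tuple(int(t*3+1) for t in proj(n,tw(V,P),m)),4,(255,0,255),2)
    if n=="wrist": im=cv2.resize(im,(800,600))
    elif n=="side": im=im[450:1050,700:1500]
    else: im=im[330:930,480:1180]
    cv2.imwrite(f"pics/{n}7.png",im)
E
```

```text
t 16.95 carriage travel mm 90.67 lat -32.87 z 0.4118 f_y,f_x,f_z -0.26 -0.55 1.25 open -0.2
```

View pics/wrist7.png

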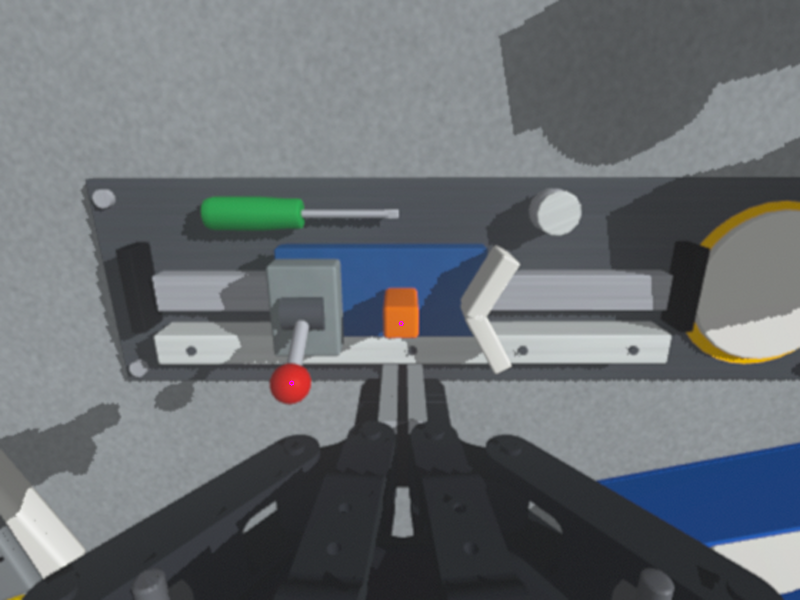

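View pics/scene7.png

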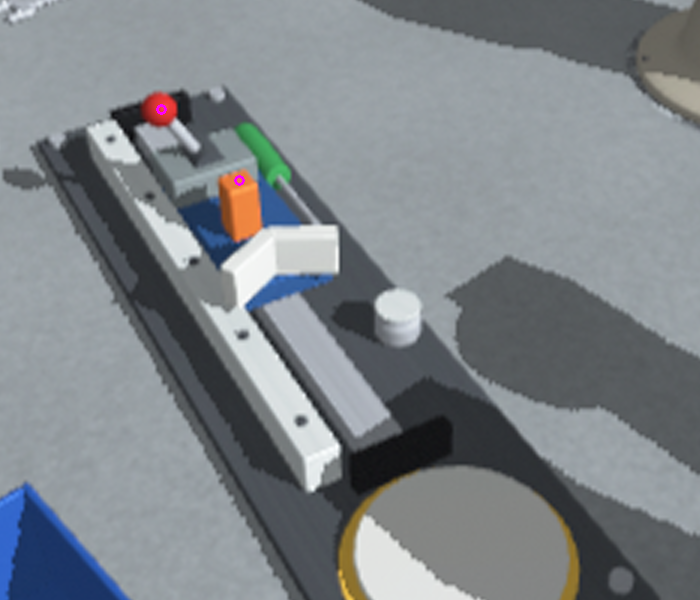

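View pics/side7.png

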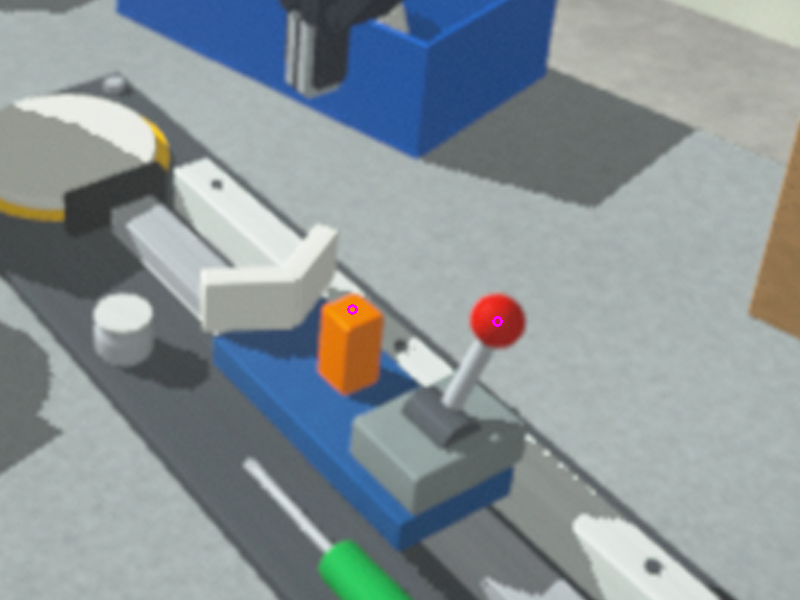

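In all three views the ball and the post top sit on their predicted end positions: ball fully over, carriage at about 89 mm travel. The tin, lid and screwdriver are in place and the robot is clear.

```bash
python3 -c "
from workcell import close_job
print(close_job())"
```

```text
the job is handed in; nothing more can be done
None
```

The carriage is back off the tight spot, the red lever is thrown fully over, and the job was handed in at about 17 s with the robot touching nothing.

- **Finding the bind:** I gripped the orange post lightly and eased the carriage towards the lid. The drag ran at about 2–3.5 N, and I felt it start to bind at about 103 mm of travel. I went on to 104.9 mm to be sure, where the push reached 7.0 N, about 4 N over the steady drag.
- **Drawing back:** I brought the carriage back to 89.1 mm, which is 15.8 mm from the farthest point and about 14 mm from where the bind began. I then let go of the post.
- **Clamp lever:** I pushed the ball over with closed fingers until its stop pushed back with about 6 N, then backed off and lifted clear.
- **Last checks:** All three camera views show the ball and post on their predicted end positions, and no contact force beyond sensor noise was left on the tool. The lid, tin and screwdriver look undisturbed, judged by eye only. No check failed or disagreed.

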